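Set the deck-light dimmer to its clip

TASK

Two slide dimmers are screwed to the carpeted boat deck. On the one with the wide block-shaped grip, slide the grip along its track until its centre line is level with the point of the dark steel clip on that dimmer's edge, then let go. Leave the other dimmer, with the small round knob, as it is set.

Things in the scene. Friction and masses are not known exactly. Their poses are not given: they have to be found in the camera images.
- wide_grip (a point): Grip to move: black block, 20 mm along its track, 36 across, 40 tall, on a flat housing fixed to the deck (200 mm along the track, 90 across, top 30 mm above the deck). Point: the block's centre, 20 mm below its top, 51 mm above the deck. y axis along the track, z up. It slides along y only and stays where left.
- wide (a joint): Place of the wide grip along its track, m: 0 at the -y stop, 0.13 at the +y stop. It starts near 0; the clip is farther to +y, well short of the stop. Sliding it takes about 2 N, with light damping and no spring.
- wide_mark (a point): Point of the dark steel clip on the wide grip's housing, fixed in the run: an 8 mm wide, 6 mm high tongue lying on the housing's top, reaching in from its +x edge towards the track. Point: the tongue's tip, on top, 26 mm to +x of the track's centre line, 36 mm above the deck. Axes parallel to the grip's. The grip is level with it at the same place along y.
- round_grip (a point): The other dimmer's grip, to leave alone: black round knob, 22 mm across, on a 12 mm steel post, 40 mm tall in all, on an equal housing with a clip of its own. Point: on its axis, 20 mm above its foot, 51 mm above the deck. y axis along its track, 130 mm of travel; it slides as easily.
Things that resemble listed ones, but are neither listed nor needed, are in the scene too. Leave any brown or orange look-alike of the part that bears wide_grip alone.

How it is judged:
By the outcome, as a careful person would: the job done as asked, in the order asked, and still so for the second after the job is handed in, with the robot touching nothing.
It also fails if it takes over 27 s, if anything falls off the work surface, if the arm or the gripper's body presses on something with over 40 N, if the wrist force passes 120 N, or if a joint passes its speed limit or range.

ROBOT

A 6-joint arm with a two-finger parallel gripper is mounted at the origin on the work surface. World frame = base frame: x ahead of the robot, y to its left, z up, the work surface at z = 0. Lengths are in m, angles in rad, forces in N, time in s.
With the tool pointing down it reaches from about 0.325 to 0.9 m from the base axis. Payload 6.1 kg.
Tool frame: the origin (TCP) lies at the very end of the fingers, on their centre line; the grasp point (between the pads) lies robot.hold_point_z behind it (robot.hold_point_z is the distance from the TCP to the grasp point, in m); z points along the fingers, y is the line along which they close (so a half turn about z gives the same grasp; the last joint's range is limited). The gripper opens to 87 mm and grips with 3 to 60 N. Pads are 19 mm wide; open, the fingers measure 117 mm over their backs; the gripper's body (75 mm by 190 mm) begins 51 mm behind the grasp point.
Start: joints at [-1.452, 0.22, 1.526, -0, 1.395, -0.126], TCP at [0.151, -0.606, 0.223] pointing down, gripper open.
Joint ranges: [-2.98, 2.98], [-0.91, 2.08], [0.09, 2.57], [-1.24, 4.39], [0.2, 2.65], [-2.68, 2.68]. Speed limits (rad/s): [2.57, 2.57, 3.01, 3.14, 3.14, 3.14].

INTERFACE

Orientations are given as a unit quaternion [w, x, y, z].
In Python, from bench import robot gives the robot as it stands.
- The arm moves only by the tool drive_tool, never from a script. Its argument "motion" is a list of rows, each a list of 7 numbers: the shift along the tool's x, y, z in m, then the turn, a rotation vector about the tool's x, y, z in rad, then the finger opening in m, from 0 to 0.087. In form: [[dx, dy, dz, wx, wy, wz, claw], ...]. A call has 1 to 20 rows; each row is the pose to reach, as a shift and turn from the pose commanded when the call began, along the tool's axes at that moment; what a row does not reach only later rows make up. A row lasts 1/8 s, in which the tool goes at most 62.5 mm and 10.7 degrees, less where a joint would pass 70% of its speed; a pose out of reach is approached as far as the arm can. A call with a gripper value outside its range is refused whole. The fingers move at their own pace and stop on an object; "grip_force" is the grip in N (left out, the last holds). Time passes only in rows, so rows that repeat a pose let the fingers close. It gives the time, the measured TCP pose, the force and the opening at its end, in the units of the state.
- robot.sense(): the state, without advancing time (a new reading comes with each control period).
- robot.grab_frame(name): name is "side" or "top" or "wrist"; returns the picture (420x560x3 uint8, blue, green, red); there is no depth.
- robot.get_calibration(name): a dict with "camera_matrix" (3x3 intrinsics, pixels), "distortion" ([k1, k2, p1, p2, k3] as OpenCV has them; the pictures are not rectified), "R" (3x3) and "t" (3): a world point X has camera coordinates R X + t. Camera axes: x right, y down, z forward; pixel columns grow to the right and rows downward; lengths in m; the calibration is good to about 2 mm. A picture is of the moment at which its call begins: read the wrist's pose just before it. get_calibration takes no time and is no camera call; for the wrist camera it gives the pose at the moment of the call.
- robot.job_done(): hands the job in, once; it reports no verdict.
The state is a dict: "clock": time; "joint_pos": joint angles; "dq": joint speeds; "effort": joint torques, N m; "position": TCP position; "orientation": TCP orientation; "wrist_force": force on the tool from outside, world axes, zero at the start; "ft_torque": the same for the moment, N m; "opening": finger opening in m.
Only numpy, scipy, OpenCV 4.12 (cv2) and the standard library are available. Lean on these libraries where they do the work, as an engineer would, in place of code of your own. Each camera call takes 0.05 s, during which the arm holds its last target. There are 200 camera calls.

## Working session

There is one attempt and no reset: what is moved stays moved. The work goes in short steps, Python scripts to look and compute and a tool call to move; the robot and the scene stay as the last step left them, time stands still between calls to the robot, and variables do not carry over. Pictures are saved under pics/ and viewed, on a budget of 10 in all, crops included, one or two more only if the job needs it, and the job is handed in when it is done.

Besides the shell and the picture viewer there is one more tool, called after "Request:" by a JSON object that holds its "api" and its "payload", one argument or row to a line. drive_tool: Moves the arm, as the interface text tells. Its arguments: {"type":"object","properties":{"motion":{"type":"array","items":{"type":"array","items":{"type":"number"}}},"grip_force":{"type":"number"}},"required":["motion"]}

```bash
mkdir -p pics; cat > h.py <<'E'
import numpy as np,cv2,json
from bench import robot
def save(n,f):
    s=robot.sense(); c=robot.get_calibration(n); im=robot.grab_frame(n); cv2.imwrite('pics/'+f+'.png',im)
    json.dump({k:np.array(v).tolist() for k,v in c.items()},open('pics/'+f+'.json','w')); return im
def px2w(f,uv,z):
    c={k:np.array(v) for k,v in json.load(open('pics/'+f+'.json')).items()}
    p=cv2.undistortPoints(np.array([[uv]],float),c['camera_matrix'],c['distortion'])[0,0]
    d=c['R'].T@np.array([*p,1]); o=-c['R'].T@c['t']; return o+d*(z-o[2])/d[2]
def w2px(f,X):
    c={k:np.array(v) for k,v in json.load(open('pics/'+f+'.json')).items()}
    return cv2.projectPoints(np.array([X],float),cv2.Rodrigues(c['R'])[0],c['t'],c['camera_matrix'],c['distortion'])[0].ravel()
E
python3 -c "
from h import *
save('top','t0');save('side','s0');print(robot.sense(),robot.hold_point_z)"
```

```text
{'clock': 0.1, 'joint_pos': array([-1.45211075e+00,  2.21159432e-01,  1.52745372e+00, -1.06756193e-05,
        1.39470793e+00, -1.26096015e-01]), 'dq': array([-0.00065197, -0.00133217, -0.00303731,  0.00030005, -0.00145003,
        0.00076851]), 'effort': array([ 3.39268390e-04, -4.95944738e+01, -3.88518655e+01,  7.01234140e-02,
        5.15278825e-02, -5.13243549e-05]), 'position': array([ 0.15139577, -0.60582769,  0.22156186]), 'orientation': array([-8.64227881e-04,  9.92519106e-01,  1.22086352e-01, -2.05232483e-06]), 'wrist_force': array([-0.60279538, -0.44546556, -0.5835016 ]), 'ft_torque': array([0.01350372, 0.00697464, 0.02098894]), 'opening': 0.0869981081119891} 0.0187
```

View pics/t0.png

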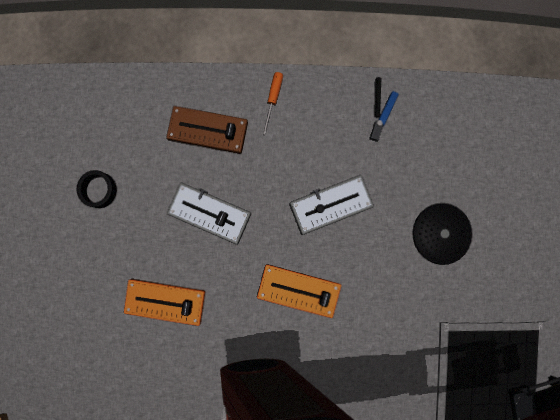

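View pics/s0.png

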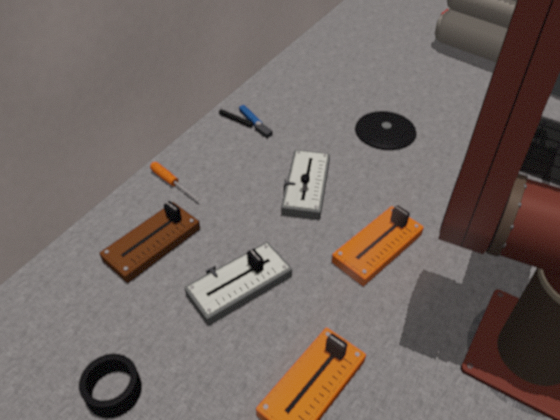

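The top picture shows the wide white dimmer at about (209,213), with its grip near (222,218) and its clip near (203,193). The round-knob dimmer is at (331,205). I'll enlarge both views.

```bash
python3 -c "
from h import *
a=cv2.imread('pics/t0.png')[170:255,155:265];b=cv2.imread('pics/s0.png')[230:330,175:305]
a=cv2.resize(a,None,fx=7,fy=7,interpolation=2)[:595];cv2.imwrite('pics/c1.png',a)
for n,uv,z in [('grip',(222,218),.051),('clip',(203,197),.036),('c1',(183,183),.03),('c2',(251,213),.03),('c3',(241,243),.03),('c4',(167,213),.03),('round',(320,209),.07)]: print(n,px2w('t0',uv,z).round(4))
"
```

```text
grip [0.5279 0.1231 0.051 ]
clip [0.581  0.1749 0.036 ]
c1 [0.6165 0.2288 0.03  ]
c2 [0.5437 0.0517 0.03  ]
c3 [0.4668 0.0749 0.03  ]
c4 [0.5382 0.2673 0.03  ]
round [ 0.5552 -0.1203  0.07  ]
```

View pics/c1.png

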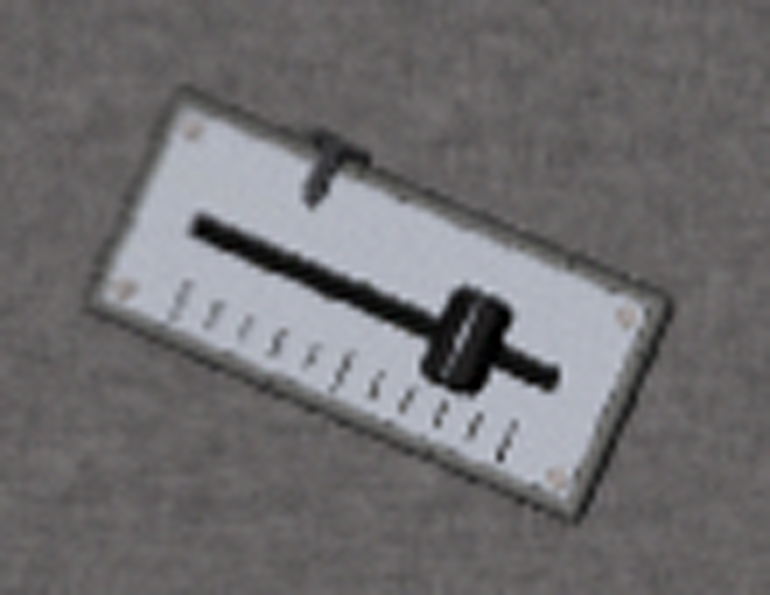

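```bash
python3 -c "
from h import *
from scipy.spatial.transform import Rotation as Ro
f=lambda u,v:(155+(u+.5)/7-.5,170+(v+.5)/7-.5)
g=px2w('t0',f(468,338),.071);cl=px2w('t0',f(313,207),.036);a=px2w('t0',f(200,226),.031);b=px2w('t0',f(552,378),.031)
d=(a-b)[:2];print(np.linalg.norm(d));d/=np.linalg.norm(d);print('g',g,'cl',cl,'dir',d,np.degrees(np.arctan2(d[1],d[0])))
x=np.array([d[1],-d[0]]);o=(a+b)[:2]/2
for p in(g,cl,a,b):print('x,y',(p[:2]-o)@x,(p[:2]-o)@d)
s=robot.sense();q=s['orientation'];R=Ro.from_quat([*q[1:],q[0]]).as_matrix()
c=robot.get_calibration('wrist');cw=-c['R'].T@c['t'];print('cam in tool',R.T@(cw-s['position']),'axes',(R.T@c['R'].T).round(3),c['camera_matrix'][0])
T=np.array([.52,.10,.25]);print('tool shift',R.T@(T-s['position']), 'mid',R.T@(np.array([.47,-.28,.24])-s['position']))
yaw=np.degrees(np.arctan2(d[1],d[0]))-np.degrees(np.arctan2(R[1,1],R[0,1]));print('turn tool z',-np.radians(yaw))
"
```

```text
0.1408359116700537
g [0.52709625 0.12252331 0.071     ] cl [0.5752907  0.18423273 0.036     ] dir [0.37075519 0.92873063] 68.23780076709839
x,y 0.000711695047152858 -0.04108585817188866
x,y 0.02259226066193455 0.03409391505884761
x,y 0.0 0.07041795583502684
x,y 0.0 -0.07041795583502684
cam in tool [ 0.07079729 -0.00055231 -0.1630502 ] axes [[-0.001 -0.966 -0.259]
 [ 1.    -0.001  0.001]
 [-0.001 -0.259  0.966]] [317.30353718   0.         282.29754635]
tool shift [ 0.52867654 -0.59550481 -0.02730687] mid [ 0.38807347 -0.23893338 -0.01794784]
turn tool z -2.5169869782111536
```

```bash
python3 -c "
from h import *
from scipy.spatial.transform import Rotation as Ro
s=robot.sense();q=s['orientation'];R=Ro.from_quat([*q[1:],q[0]]).as_matrix()
for T in ([.3,-.5,.22],[.47,-.28,.22],[.587,.138,.12]):print((R.T@(np.array(T)-s['position'])).round(3))"
```

```text
[ 0.17  -0.067  0.002]
[ 0.388 -0.239  0.002]
[ 0.603 -0.616  0.103]
```

Request:
{"api": "drive_tool", "payload": {
  "motion": [
    [0.06,-0.02,0,0,0,-0.18,0.087],
    [0.12,-0.045,0,0,0,-0.36,0.087],
    [0.17,-0.075,0,0,0,-0.54,0.087],
    [0.22,-0.11,0,0,0,-0.72,0.087],
    [0.27,-0.145,0,0,0,-0.9,0.087],
    [0.32,-0.18,0,0,0,-1.08,0.087],
    [0.365,-0.22,0,0,0,-1.26,0.087],
    [0.4,-0.265,0,0,0,-1.44,0.087],
    [0.43,-0.315,0,0,0,-1.62,0.087],
    [0.46,-0.365,0,0,0,-1.8,0.087],
    [0.49,-0.415,0.01,0,0,-1.98,0.087],
    [0.52,-0.465,0.02,0,0,-2.16,0.087],
    [0.55,-0.515,0.04,0,0,-2.34,0.087],
    [0.575,-0.565,0.065,0,0,-2.5,0.087],
    [0.603,-0.616,0.1,0,0,-2.517,0.087],
    [0.603,-0.616,0.103,0,0,-2.517,0.087],
    [0.603,-0.616,0.103,0,0,-2.517,0.087],
    [0.603,-0.616,0.103,0,0,-2.517,0.087],
    [0.603,-0.616,0.103,0,0,-2.517,0.087]
  ]
}}

```text
clock: 2.48
position: [0.588, 0.1362, 0.1209]
orientation: [0.001, 0.19, 0.982, 0.0]
wrist_force: [-0.2, 0.2, -0.7]
opening: 0.0868
```

```bash
python3 -c "
from h import *
im=save('wrist','w1');cv2.imwrite('pics/w1b.png',cv2.resize(im,(800,600),interpolation=2))"
```

```text
(no output)
```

View pics/w1b.png

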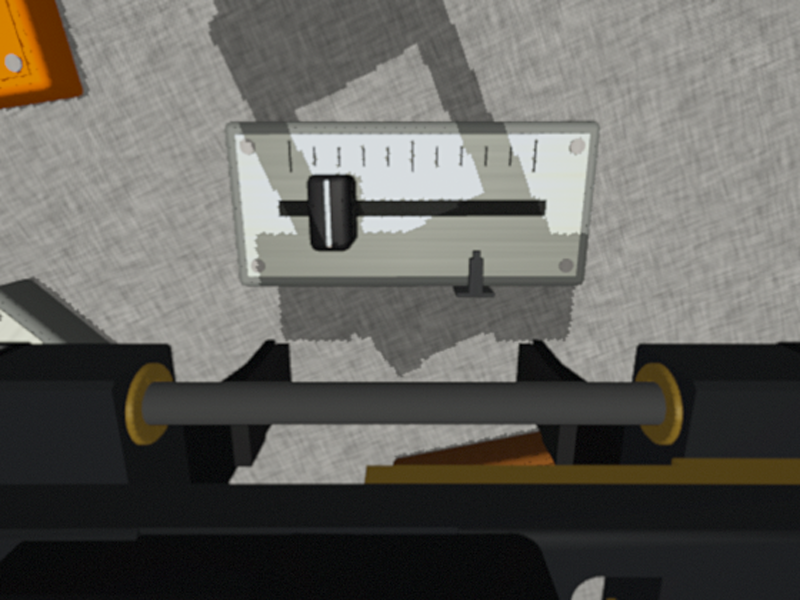

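The wrist view is clear, at 1.43x scale. The grip's line runs from (325,180) to (328,247), the clip tip is at (475.5,252), and the track runs from (280,208) to (545,208).

```bash
python3 -c "
from h import *
from scipy.spatial.transform import Rotation as Ro
f=lambda u,v:((u+.5)*.7-.5,(v+.5)*.7-.5)
P=lambda u,v,z:px2w('w1',f(u,v),z)
g=(P(325,180,.071)+P(328,247,.071))/2;cl=P(475.5,252,.036);a=P(545,208,.031);b=P(280,208,.031)
c=[P(228,122,.03),P(599,123,.03),P(583,284,.03),P(242,284,.03)]
d=(c[1]-c[0]+c[2]-c[3])[:2];print(np.linalg.norm(d)/2);d/=np.linalg.norm(d)
print('g',g,'cl',cl,'dir',np.degrees(np.arctan2(*d[::-1])),'track',np.degrees(np.arctan2(*(a-b)[1::-1])))
x=np.array([d[1],-d[0]]);o=(a+b)[:2]/2
for p in(g,cl,a,b,*c):print('x,y',((p[:2]-o)@x).round(4),((p[:2]-o)@d).round(4))
s=robot.sense();q=s['orientation'];R=Ro.from_quat([*q[1:],q[0]]).as_matrix()
print('tooly',np.degrees(np.arctan2(R[1,1],R[0,1])))
T=np.array([*g[:2],.042]);print('shift',R.T@(T-s['position']),s['position'])
"
```

```text
0.19522227796450176
g [0.52491192 0.12339277 0.071     ] cl [0.57475115 0.18452408 0.036     ] dir 68.02177193311728 track 68.09407932282056
x,y 0.0001 -0.0405
x,y 0.0234 0.0348
x,y -0.0001 0.0726
x,y 0.0001 -0.0726
x,y -0.0441 -0.097
x,y -0.0438 0.0975
x,y 0.0429 0.0983
x,y 0.0432 -0.0977
tooly 68.13722197992438
shift [ 0.05381166 -0.03549328  0.07865786] [0.58791974 0.13628613 0.1207801 ]
```

Request:
{"api": "drive_tool", "payload": {
  "motion": [
    [0.03,-0.02,0,0,0,0,0.087],
    [0.054,-0.0355,0,0,0,0,0.087],
    [0.054,-0.0355,0,0,0,0,0.087],
    [0.054,-0.0355,0.03,0,0,0,0.087],
    [0.054,-0.0355,0.06,0,0,0,0.087],
    [0.054,-0.0355,0.078,0,0,0,0.087],
    [0.054,-0.0355,0.078,0,0,0,0.087],
    [0.054,-0.0355,0.078,0,0,0,0.05],
    [0.054,-0.0355,0.078,0,0,0,0.03],
    [0.054,-0.0355,0.078,0,0,0,0.01],
    [0.054,-0.0355,0.078,0,0,0,0.01],
    [0.054,-0.0355,0.078,0,0,0,0.01],
    [0.054,-0.0355,0.078,0,0,0,0.01],
    [0.054,-0.0355,0.078,0,0,0,0.01]
  ],
  "grip_force": 10
}}

```text
clock: 4.28
position: [0.5238, 0.1245, 0.0415]
orientation: [-0.0, 0.189, 0.982, -0.0]
wrist_force: [-0.0, 0.5, 0.9]
opening: 0.025
```

Request:
{"api": "drive_tool", "payload": {
  "motion": [
    [0,0,0,0,0,0,0.01],
    [0,0,0,0,0,0,0.01],
    [0,0,0,0,0,0,0.01],
    [0,0,0,0,0,0,0.01]
  ]
}}

```text
clock: 4.78
position: [0.5238, 0.1244, 0.0415]
orientation: [-0.0, 0.189, 0.982, -0.0]
wrist_force: [0.3, 0.1, 0.4]
opening: 0.0199
```

Request:
{"api": "drive_tool", "payload": {
  "motion": [
    [0,0.01,0,0,0,0,0.01],
    [0,0.02,0,0,0,0,0.01],
    [0,0.03,0,0,0,0,0.01],
    [0,0.04,0,0,0,0,0.01],
    [0,0.05,0,0,0,0,0.01],
    [0,0.06,0,0,0,0,0.01],
    [0,0.068,0,0,0,0,0.01],
    [0,0.073,0,0,0,0,0.01],
    [0,0.075,0,0,0,0,0.01],
    [0,0.075,0,0,0,0,0.01],
    [0,0.075,0,0,0,0,0.01],
    [0,0.075,0,0,0,0,0.01]
  ]
}}

```text
clock: 6.28
position: [0.5518, 0.1944, 0.0416]
orientation: [0.0, 0.189, 0.982, 0.0]
wrist_force: [1.0, 1.8, -2.3]
opening: 0.0202
```

```bash
python3 -c "
from h import *
im=save('wrist','w2');cv2.imwrite('pics/w2b.png',cv2.resize(im,(800,600),interpolation=2))
p=robot.sense()['position'];d=np.array([.3738,.9275]);print('tcp short of clip along track',(np.array([.57475,.18452])-p[:2])@d,robot.sense()['opening'])"
```

```text
tcp short of clip along track -0.000569676556793219 0.01988057864629778
```

View pics/w2b.png

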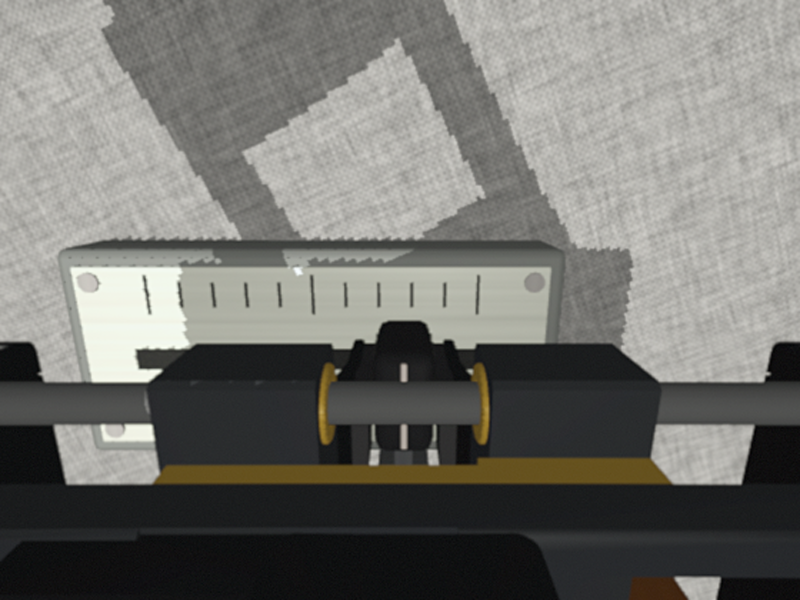

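The grip is held and lined up: its line is at x≈403 and the clip, just visible below it, spans about 382–426. I'll release, lift and check from near.

Request:
{"api": "drive_tool", "payload": {
  "motion": [
    [0,0,0,0,0,0,0.04],
    [0,0,0,0,0,0,0.06],
    [0,0,0,0,0,0,0.08],
    [0,0,0,0,0,0,0.087],
    [0,0,0,0,0,0,0.087],
    [0,0,0,0,0,0,0.087],
    [0,0,0,0,0,0,0.087],
    [0,0,-0.03,0,0,0,0.087],
    [0,0,-0.065,0,0,0,0.087],
    [0,0,-0.08,0,0,0,0.087],
    [-0.025,0,-0.08,0,0,0,0.087],
    [-0.054,0,-0.08,0,0,0,0.087],
    [-0.054,0,-0.08,0,0,0,0.087],
    [-0.054,0,-0.08,0,0,0,0.087]
  ]
}}

```text
clock: 8.07
position: [0.6009, 0.1741, 0.1206]
orientation: [-0.001, 0.189, 0.982, -0.0]
wrist_force: [-0.1, 0.3, 0.2]
opening: 0.0868
```

```bash
python3 -c "
from h import *
im=save('wrist','w3');cv2.imwrite('pics/w3b.png',cv2.resize(im[60:240,180:390],None,fx=3.5,fy=3.3333,interpolation=2))
save('top','t3')"
```

```text
(no output)
```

View pics/w3b.png

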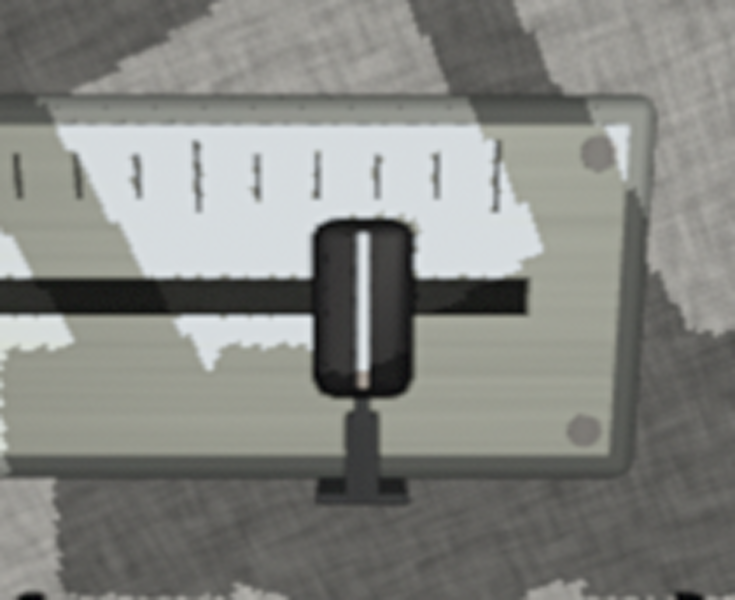

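The grip's line is at x≈363 and the clip's centre at ≈362 in the 3.5x crop, right at the image centre, so parallax is negligible. I'll compute the offset, check that the round knob hasn't moved, and hand in.

```bash
python3 -c "
from h import *
P=lambda u,v,z:px2w('w3',(180+(u+.5)/3.5-.5,60+(v+.5)/3.3333-.5),z)
d=np.array([.3738,.9275]);e=(P(363,308,.071)-P(362,405,.036))[:2]@d;print('grip-clip',e)
a,b=[cv2.imread(f'pics/{n}.png')[170:240,285:378].astype(int).mean(2) for n in('t0','t3')];print('round region diff',np.abs(a-b).mean(),(np.abs(a-b)>40).sum())
if abs(e)<.0015: print(robot.job_done())"
```

```text
grip-clip 9.418294152911504e-05
round region diff 18.387045570916538 0
the job is handed in; nothing more can be done
None
```

I slid the wide grip about 75 mm along its track, released it level with the clip, and handed the job in at about 8.2 s of the 27 s allowed.

- **Alignment:** the last close picture, taken after letting go, put the grip's centre line about 0.1 mm from the clip's centre. My reading error is probably about 0.5 mm. In the first close picture the housing measured 195 mm long against the stated 200 mm. The scale mattered little for the final check, because grip and clip were both at the middle of the picture.
- **Robot:** the gripper is open and clear, about 50 mm above the grip's top and off to one side, with about zero force at the wrist.
- **Other dimmer:** I did not touch the round-knob dimmer or go near it at low height. The before-and-after comparison of the top pictures was not clean. Its area differed by about 18 grey levels on average, though no pixel changed by more than 40. I take that as the arm's shadow or a change in light rather than knob movement, but I did not view the second top picture to confirm it.

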